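# Change a microscope head from camera to eyepieces and plug its camera tube

### The arm

A 6-joint arm with a two-finger parallel gripper is mounted at the origin on the work surface. World frame = base frame: x ahead of the robot, y to its left, z up, the work surface at z = 0. Lengths are in m, angles in degrees, forces in N, time in s.
With the tool pointing down it reaches from about 0.4 to 0.825 m from the base axis. Payload 7 kg.
Tool frame: the origin (TCP) lies midway between the tips of the shut fingers; the grasp point (between the pads) lies 19 mm behind it; z points along the fingers, y is the direction in which the jaws open and shut (so a half turn about z gives the same grasp; the last joint's range is limited). The gripper opens to 88 mm and grips with 3 to 60 N. Pads are 19 mm wide; open, the fingers measure 130 mm over their backs; the gripper's body (78 mm by 193 mm) begins 47 mm behind the grasp point.
Start: joints at [16.507, 20.546, 0.682, 0, -70.136, -16.507], TCP at [0.675, -0, 0.227] pointing down, gripper open.
Joint ranges: [-176.03, 176.03], [-82.01, 121.73], [-58.28, 71.71], [-173.87, 95.51], [-174.79, -0.11], [-173.66, 173.66]. Speed limits (degrees/s): [136.94, 136.94, 172.46, 180, 180, 180].

### API

Orientations are given as [roll, pitch, yaw] about the fixed x, y, z axes, in that order (R = Rz(yaw) Ry(pitch) Rx(roll)).
In Python, from plant import ctrl gives the robot as it stands.
- The arm moves only by the shell command python3 -m jog 'ROWS' [OPENING]. ROWS is JSON, a list of rows, each an object with "translation": the shift along the tool's x, y, z in units of 0.25 m (1.0 is 0.25 m), a list of three; "spin": the turn about the tool's z in units of 30 degrees (1.0 is 30 degrees). A call has 1 to 12 rows; each row is the pose to reach, as a shift and turn from the pose measured when the call began, along the tool's axes at that moment; what a row does not reach only later rows make up. A row lasts 1/12 s, in which the tool goes at most 41.7 mm and 7.16 degrees, less where a joint would pass 70% of its speed; a pose out of reach is approached as far as the arm can. A call with a number of a shift or a turn outside -1 to 1 is refused whole. A call with a gripper value outside its range is refused whole. OPENING is the finger opening in mm, from 0 to 87.6, set as the call begins (- or left out, the last holds). The fingers move at their own pace and stop on an object; the grip force is fixed at half the most. Time passes only in rows, so rows that repeat a pose let the fingers close. It gives the time, the measured TCP pose, the force and the opening at its end, in the units of the state.
- ctrl.get_obs(): the state, without advancing time (a new reading comes with each control period).
- ctrl.snapshot(name): name is "scene" or "side" or "wrist"; returns a dict with "color" (480x640x3 uint8, red, green, blue), "range_z" (480x640 float32, m along the optical axis (not along the pixel's ray), 0 where there is no reading), "K" (3x3 intrinsics, pixels), "R" (3x3) and "t" (3): a world point X has camera coordinates R X + t; the wrist camera has in their place "tool_from_camera" (4x4, takes a point from camera to tool coordinates, whose origin is the TCP and whose axes are the flange's). Camera axes: x right, y down, z forward; pixel columns grow to the right and rows downward; lengths in m; the calibration is good to about 2 mm. A picture is of the moment at which its call begins: read the wrist's pose just before it.
- ctrl.close_job(): hands the job in, once; it reports no verdict.
The state is a dict: "clock": time; "joint_pos": joint angles; "qvel": joint speeds; "tau": joint torques, N m; "tool_pos": TCP position; "orientation": TCP orientation; "force": force on the tool from outside, world axes, zero at the start; "moment": the same for the moment, N m; "opening": finger opening in m.
Only numpy, scipy, OpenCV 4.12 (cv2) and the standard library are available. Lean on these libraries where they do the work, as an engineer would, in place of code of your own. Each camera call takes 0.05 s, during which the arm holds its last target. There are 200 camera calls.

### The job

Take the microscope head off camera use: first slide its blue light-path selector all the way to the eyepiece stop at the other end of its track, then close the open camera tube with the taper plug. The plug stands upside down on its handle, so turn it over by laying it on its side in the V-rest and letting go, then take it again by the handle and lower it into the tube in the grip, without dropping it in, until the orange collar sits fully home on the rim, and let go. Leave all the other things on the bench where they are.

Things in the scene. Friction and masses are not known exactly. Their poses are not given: they have to be found in the camera images.
- head: trinocular microscope head fixed to the bench: white box about 180 x 150 mm with its deck (top) at 85 mm, a black vertical camera tube in its middle, two black eyepieces leaning out on its +x side (highest point about 130 mm), the blue selector on the deck on its -x side. Origin on the bench below the tube's axis, z up
- port_rim (a point): centre of the mouth of the camera tube, 160 mm above the bench: tube outer diameter 53 mm, bore 40 mm, bore depth 76 mm. Axes as the head's
- selector (a joint): position of the light-path selector along the head's y axis, in m: 0 = camera stop, 0.045 = eyepiece stop (the head's +y end). Stays where it is left; moves with about 2 N
- selector_top (a point): centre of the top of the selector's blue grip (20 mm in the head's x, 14 mm in y, 40 mm tall, top 131 mm above the bench, 74 mm from the tube's axis towards the head's -x). The grip slides on a 30 mm wide track with a low stop block at each end
- plug: taper plug, 150 mm long, about 130 g, round. Origin at the centre of the handle's end face, z along its axis towards the tapered tip (up at the start: it stands on the handle end). Along z: black handle 0-48 mm, diameter 36; black neck 48-74 mm, diameter 27; orange collar 74-80 mm, diameter 50; white taper 80-150 mm, diameter 36.5 falling to 26 at the tip
- plug_collar (a point): point on the plug's axis, 80 mm from the handle end: the face of the collar that comes to lie on the tube's rim. Axes as the plug's
- plug_mid (a point): point on the plug's axis, 101 mm from the handle end (balance point about 90 mm from the handle end). Axes as the plug's
- rest: V-rest fixed to the bench: a dark steel foot 110 x 80 x 12 mm with two aluminium V-notches (each 10 mm thick, 40 mm wide over its arms) 76 mm apart, centred on it along its x axis. The plug lies in both Vs along the rest's x axis, either way round. Origin at the middle of the underside
- rest_axis (a point): where plug_mid lies when the plug rests in the Vs: midway between the notches, 62 mm above the bench (the arms of the Vs end about 60 mm above the bench). The Vs then carry the plug on its neck (63 mm from the handle end, so the handle and the collar stand 5 to 10 mm either side of that V, and the handle overhangs) and near the tip (139 mm from the handle end). Axes as the rest's
- eyepiece: bystander: loose white eyepiece standing on the bench, 42 mm in diameter, 66 mm tall; origin under its middle
- canister: bystander: small clear jar with a black cap, 40 mm in diameter, 70 mm tall; origin under its middle
- dish: bystander: white dish, 84 mm in diameter, 18 mm tall; origin under its middle
- lens_cap: bystander: black lens cap lying flat, 56 mm in diameter, 12 mm tall; origin under its middle
- slide_box: bystander: cardboard slide box 85 x 60 x 35 mm; origin under its middle
- mouse: bystander: black computer mouse 105 x 60 x 30 mm; origin under its middle
- driver: bystander: screwdriver lying on the bench, 160 mm long along its x axis
Mind the look-alikes: they are no part of the job. What is shaped like the plug but red or yellow is not meant.

How it is judged (in metres and radians):
On the way, in this order (a step that is already met when the one before it is completed fails the run):
1. the selector is at the eyepiece stop (value of joint selector above 0.042 m), for 0.2 s.
2. the plug lies on its side in the V-rest, let go (distance between plug_mid and rest_axis below 0.045 m and angle between plug's own z axis and vertical between 1.42 and 1.72 rad and contact force between plug and rest above 0.2 N and contact force between plug and the fingers below 0.05 N), for 0.3 s.
3. the plug is lowered into the tube in the grip until its collar is within 5 mm of the rim (distance between plug_collar and port_rim below 0.007 m and z of plug_collar in the frame of port_rim below 0.005 m and angle between plug's own z axis and vertical above 3 rad and contact force between plug and the fingers above 0.5 N), for 0.1 s.
At the end, for the whole second after the job is handed in: The selector is within 3 mm of the eyepiece stop; the plug stands tip down in the camera tube, its collar within 2.5 mm of the rim in height and 4 mm sideways, upright within 3.5 degrees, at rest (value of joint selector above 0.042 m and horizontal distance between plug_collar and port_rim below 0.004 m and z of plug_collar in the frame of port_rim below 0.0025 m and angle between plug's own z axis and vertical above 3.08 rad and linear speed of plug below 0.02 m/s); the robot touches nothing.
It fails at once if a bystander is moved by more than 30 mm (distance of any of eyepiece, canister, dish, lens_cap, slide_box, mouse, driver from where it was at the start of the episode above 0.03 m).
It also fails if it takes over 72 s, if anything falls off the work surface, if the arm or the gripper's body presses on something with over 40 N, if the wrist force passes 120 N, or if a joint passes its speed limit or range.

## Working session

There is one attempt and no reset: what is moved stays moved. The work goes in short steps, Python scripts to look and compute and a shell command to move; the robot and the scene stay as the last step left them, time stands still between calls to the robot, and variables do not carry over. Pictures are saved under pics/ and viewed, on a budget of 10 in all, crops included, one or two more only if the job needs it, and the job is handed in when it is done.

```bash
ls; mkdir -p pics
python3 - <<'E'
from plant import ctrl
import cv2
print(ctrl.get_obs())
for n in ("scene","side"):
    s=ctrl.snapshot(n); cv2.imwrite(f"pics/{n}0.png",s["color"][:,:,::-1])
    print(n,s["K"].round(1).tolist(),s["R"].round(3).tolist(),s["t"].round(3).tolist())
    import numpy as np; np.savez(f"{n}0.npz",**s)
E
```

```text
pics
{'clock': 0.0, 'joint_pos': array([ 1.65074489e+01,  2.05913885e+01,  6.32802518e-01, -1.89808662e-02,
       -7.01374152e+01, -1.65049718e+01]), 'qvel': array([-0.02098634, -0.04345028,  0.00248799, -0.08588734,  0.01143211,
       -0.07553763]), 'tau': array([-8.00930356e-04, -5.82726967e+01,  2.93058443e+01,  6.99745238e+00,
        6.93249181e-03, -2.06530804e-04]), 'tool_pos': array([ 6.74494257e-01, -3.27578418e-05,  2.25619440e-01]), 'orientation': array([ 1.79902885e+02, -1.01683204e-02, -9.00039783e+01]), 'force': array([ 0.23606664, -0.40142682,  0.41867982]), 'moment': array([0.04766559, 0.0138819 , 0.01822518]), 'opening': 0.08763182143340514}
scene [[621.7, 0.0, 313.7], [0.0, 621.7, 241.1], [0.0, 0.0, 1.0]] [[-0.839, 0.543, 0.023], [0.335, 0.549, -0.765], [-0.428, -0.635, -0.643]] [0.48, -0.072, 1.863]
side [[608.8, 0.0, 315.6], [0.0, 608.8, 237.3], [0.0, 0.0, 1.0]] [[-0.897, -0.442, -0.01], [-0.248, 0.52, -0.818], [0.367, -0.731, -0.576]] [0.538, 0.236, 1.457]
```

View pics/scene0.png

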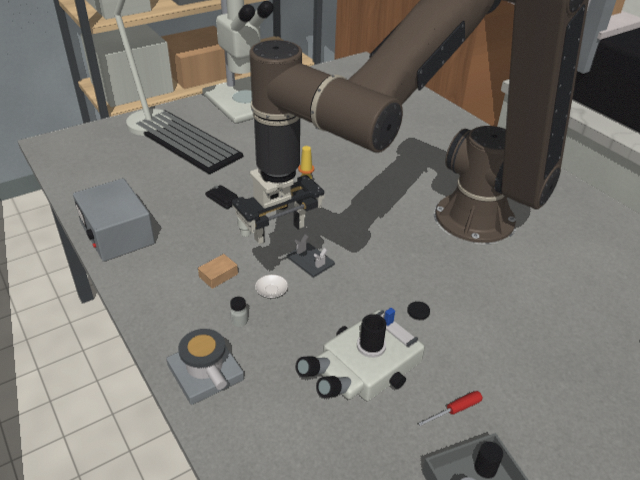

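View pics/side0.png

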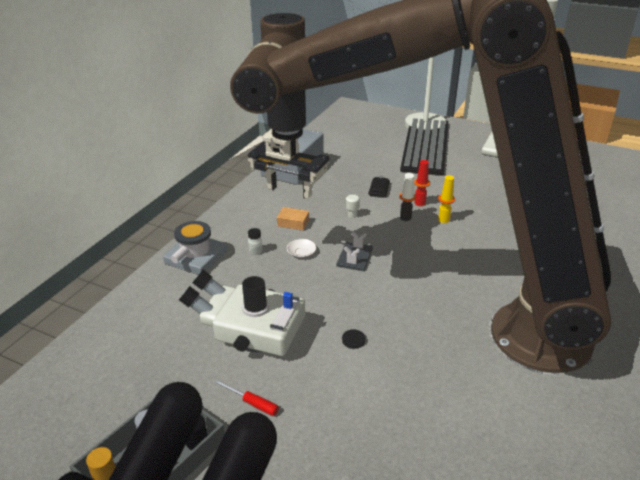

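The scene view shows the head (375,350) with tube top (373,323), the blue selector (390,316) and the V-rest (312,260). In the side view are the plug (black and white, 407,197) beside the red (422,182) and yellow (446,200) look-alikes, the rest (354,253), the tube (254,293) and the selector (288,299).

```bash
cat > h.py <<'E'
import numpy as np,cv2
from plant import ctrl
from scipy.spatial.transform import Rotation as Ro
def cloud(s,Rt=None):
    K=s["K"];z=s["range_z"];v,u=np.indices(z.shape)
    P=np.stack([(u-K[0,2])/K[0,0]*z,(v-K[1,2])/K[1,1]*z,z],-1)
    if "R" in s: W=(P-s["t"])@s["R"]
    else:
        T=s["tool_from_camera"];o=Rt;W=P@T[:3,:3].T+T[:3,3]
        W=W@Ro.from_euler("xyz",o["orientation"],degrees=True).as_matrix().T+o["tool_pos"]
    W[z==0]=np.nan
    return W
def col(s):
    return cv2.cvtColor(s["color"],cv2.COLOR_RGB2HSV).astype(int)
E
python3 - <<'E'
from h import *
for n in ("scene","side"):
    s=dict(np.load(n+"0.npz"));W=cloud(s);H=col(s);x,y,z=W[...,0],W[...,1],W[...,2]
    def rep(l,m):
        p=W[m]; 
        if len(p): print(n,l,len(p),"med",np.median(p,0).round(4),"lo",np.percentile(p,2,0).round(4),"hi",np.percentile(p,98,0).round(4))
    v,u=np.indices(z.shape)
    def box(a,b,c,d): return (u>=a)&(u<=c)&(v>=b)&(v<=d)
    hb={"scene":(290,300,430,410),"side":(180,270,310,360)}[n]
    B=box(*hb)
    blue=B&(H[...,0]>100)&(H[...,0]<130)&(H[...,1]>130)
    rep("blue",blue); rep("bluetop",blue&(z>.127))
    dark=B&(H[...,2]<70)
    rep("tubetop",dark&(z>.15)); rep("deck",B&(z>.08)&(z<.09)&(H[...,2]>140))
    m=(B&(z>.08)&(z<.09)&(H[...,2]>140))
    print(cv2.minAreaRect(W[m][:,:2].astype(np.float32)*1000))
    rb={"scene":(280,230,340,280),"side":(330,225,380,275)}[n];B=box(*rb)
    m=B&(z>.007)&(z<.017); print("foot",cv2.minAreaRect(W[m][:,:2].astype(np.float32)*1000),m.sum())
    m=B&(z>.03)&(z<.075)&(H[...,1]<60); rep("V",m)
    if n=="side":
        B=box(398,168,414,222); m=B&(z>.01)&(z<.17); rep("plug",m); 
        for a in np.arange(.01,.17,.02): rep(f"{a:.2f}",m&(z>a)&(z<a+.02))
        rep("red",box(415,155,430,205)&(z>.01));rep("yel",box(438,170,455,222)&(z>.01));rep("can/eye",box(340,190,362,220)&(z>.01)&(z<.08));rep("dish",box(285,235,318,260)&(z>.005))
        rep("mouse",box(368,175,392,197)&(z>.005)&(z<.04)); rep("box",box(275,205,310,230)&(z>.005)); rep("jar",box(245,228,264,255)&(z>.005))
        rep("cap",box(340,328,368,350)&(z>.003))
E
```

```text
scene blue 125 med [0.548  0.2665 0.1192] lo [0.5348 0.2566 0.097 ] hi [0.5554 0.271  0.1334]
scene bluetop 41 med [0.5458 0.2628 0.13  ] lo [0.5362 0.257  0.1272] hi [0.5553 0.2703 0.1335]
scene tubetop 257 med [0.6168 0.2943 0.1571] lo [0.591  0.2687 0.1504] hi [0.6416 0.3178 0.1621]
scene deck 3051 med [0.646  0.314  0.0839] lo [0.5247 0.2268 0.0802] hi [0.7192 0.3654 0.0893]
((624.7991943359375, 294.2164306640625), (214.23410034179688, 147.0233612060547), 6.602549076080322)
foot ((538.6044921875, -71.73594665527344), (165.79226684570312, 135.8349609375), 43.95438766479492) 640
scene V 183 med [ 0.5253 -0.0613  0.0458] lo [ 0.5016 -0.1342  0.0306] hi [ 0.5501 -0.046   0.0608]
side blue 125 med [0.5416 0.2647 0.1198] lo [0.5316 0.2542 0.097 ] hi [0.5504 0.2687 0.133 ]
side bluetop 36 med [0.5417 0.2596 0.1297] lo [0.5324 0.2533 0.1281] hi [0.5509 0.2673 0.1336]
side tubetop 218 med [0.6102 0.2926 0.1576] lo [0.5882 0.2667 0.1503] hi [0.6358 0.3166 0.1639]
side deck 2205 med [0.6316 0.322  0.0848] lo [0.5172 0.2253 0.0804] hi [0.723  0.3651 0.0894]
((627.9142456054688, 294.927520751
[... 1286 characters left out ...]
]
side yel 541 med [ 0.3509 -0.3753  0.0815] lo [ 0.3338 -0.6495  0.0131] hi [ 0.4421 -0.3629  0.1511]
side can/eye 236 med [ 0.6124 -0.2789  0.0522] lo [ 0.5969 -0.3044  0.0127] hi [ 0.6335 -0.2673  0.0706]
side dish 377 med [ 0.6793 -0.0612  0.0115] lo [ 0.6335 -0.0976  0.0052] hi [ 0.713  -0.0097  0.021 ]
side mouse 358 med [ 0.5901 -0.4483  0.0267] lo [ 0.561  -0.5245  0.0057] hi [ 0.6307 -0.417   0.0357]
side box 573 med [ 0.7565 -0.1543  0.0321] lo [ 0.7167 -0.2048  0.0059] hi [ 0.8033 -0.1351  0.0395]
side jar 339 med [0.7843 0.0123 0.0437] lo [ 0.7716 -0.0182  0.0062] hi [0.8074 0.0229 0.073 ]
side cap 392 med [0.3953 0.2126 0.0115] lo [0.3698 0.1784 0.0034] hi [0.4228 0.2388 0.0164]
```

```bash
python3 -m jog '[{"translation":[-0.888,0.502,0],"spin":0},{"translation":[-0.888,0.502,0],"spin":0},{"translation":[-0.888,0.502,0],"spin":0},{"translation":[-0.888,0.502,0],"spin":0},{"translation":[-0.888,0.502,0],"spin":0},{"translation":[-0.888,0.502,0],"spin":0},{"translation":[-0.888,0.502,0],"spin":0},{"translation":[-0.888,0.502,0],"spin":0},{"translation":[-0.888,0.502,0],"spin":0},{"translation":[-0.888,0.502,0],"spin":0}]' 0
python3 - <<'E'
from h import *
o=ctrl.get_obs(); print(o["tool_pos"],o["orientation"])
s=ctrl.snapshot("wrist"); W=cloud(s,o); np.savez("w1.npz",W=W,**s)
print(s["tool_from_camera"].round(3).tolist())
cv2.imwrite("pics/w1.png",s["color"][:,:,::-1])
E
```

```text
clock: 0.93
tool_pos: [0.5493, 0.2213, 0.2256]
orientation: [179.9, -0.0, -90.0]
force: [0.2, -0.1, 0.9]
opening: 0.0269
[0.54930564 0.22129515 0.22562919] [ 1.79891196e+02 -3.32741338e-02 -9.00330964e+01]
[[-0.0, -0.958, -0.286, 0.078], [1.0, -0.0, -0.0, 0.0], [0.0, -0.286, 0.958, -0.159], [0.0, 0.0, 0.0, 1.0]]
```

View pics/w1.png

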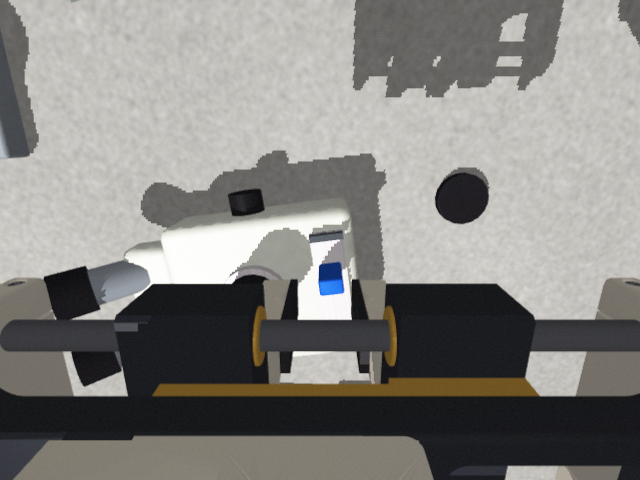

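The wrist view shows the head with the blue selector at (330,278), the stop block at (326,237), and the tube at (258,275).

Run:
```python
from h import *
s=dict(np.load("w1.npz"));W=s["W"];H=col(s);z=W[...,2]
blue=(H[...,0]>100)&(H[...,0]<130)&(H[...,1]>130)&(z>.125)
print(W[blue].mean(0),cv2.minAreaRect(W[blue][:,:2].astype(np.float32)*1000))
print("stop",W[237,326],W[215,255], W[260,310],W[240,345])
# left deck edge of head (x min side) and near y edge
```

```text
[0.54394551 0.25755729 0.13139526] ((543.9360961914062, 258.833984375), (19.099166870117188, 14.002705574035645), 7.517697811126709)
stop [0.5475166  0.22779904 0.09725865] [0.61268348 0.21325871 0.0745698 ] [0.56213373 0.25285466 0.08676553] [0.53027708 0.23374692 0.08662063]
```

```bash
python3 -m jog '[{"translation":[0,0,0.15],"spin":0},{"translation":[0,0,0.3],"spin":0},{"translation":[0,0,0.454],"spin":0},{"translation":[0,0,0.454],"spin":0},{"translation":[0,0,0.454],"spin":0}]' 0
python3 -m jog '[{"translation":[-0.04,0.005,0],"spin":0},{"translation":[-0.08,0.01,0],"spin":0},{"translation":[-0.12,0.016,0],"spin":0},{"translation":[-0.16,0.021,0],"spin":0},{"translation":[-0.2,0.026,0],"spin":0},{"translation":[-0.23,0.03,0],"spin":0},{"translation":[-0.245,0.032,0],"spin":0},{"translation":[-0.255,0.034,0],"spin":0},{"translation":[-0.255,0.034,0],"spin":0}]' 0
python3 - <<'E'
from h import *
s=ctrl.snapshot("side"); W=cloud(s);H=col(s);z=W[...,2];v,u=np.indices(z.shape)
m=(H[...,0]>100)&(H[...,0]<130)&(H[...,1]>130)&(z>.09)&(z<.14)&(u<330)&(u>230)
print(W[m].mean(0),m.sum()); print(ctrl.get_obs()["force"])
E
```

```text
clock: 1.4
tool_pos: [0.549, 0.219, 0.1109]
orientation: [179.7, -0.2, -90.2]
force: [0.1, 1.3, 2.1]
opening: 0.0005
clock: 2.15
tool_pos: [0.5405, 0.2831, 0.1107]
orientation: [179.7, -0.2, -90.1]
force: [0.5, -0.4, -0.4]
opening: 0.0006
[0.53513332 0.30600719 0.1182233 ] 126
[ 0.41982615  0.26111411 -0.22527132]
```

```bash
python3 -m jog '[{"translation":[-0.008,0.001,0],"spin":0},{"translation":[-0.016,0.002,0],"spin":0},{"translation":[-0.024,0.003,0],"spin":0},{"translation":[-0.028,0.004,0],"spin":0},{"translation":[-0.028,0.004,0],"spin":0}]' 0
python3 - <<'E'
from h import *
s=ctrl.snapshot("side"); W=cloud(s);H=col(s);z=W[...,2];v,u=np.indices(z.shape)
m=(H[...,0]>100)&(H[...,0]<130)&(H[...,1]>130)&(z>.09)&(z<.14)&(u<330)&(u>230)
print(W[m].mean(0),m.sum()); print(ctrl.get_obs()["force"])
E
```

```text
clock: 2.62
tool_pos: [0.5399, 0.2843, 0.1105]
orientation: [179.6, -0.7, -90.2]
force: [8.2, -22.0, 5.3]
opening: 0.0006
[0.5351259  0.30606282 0.11840904] 127
[  7.87074394 -20.90011065   5.01560751]
```

```bash
python3 -m jog '[{"translation":[0.04,0,0],"spin":0},{"translation":[0.06,0,-0.16],"spin":0},{"translation":[0.06,0,-0.33],"spin":0},{"translation":[0.06,0,-0.5],"spin":0},{"translation":[0.06,0,-0.66],"spin":0},{"translation":[0.06,0,-0.66],"spin":0}]' 0
python3 -m jog '[{"translation":[1,-0.04,0],"spin":0},{"translation":[1,-0.04,0],"spin":0},{"translation":[1,-0.04,0],"spin":0},{"translation":[1,-0.04,0],"spin":0},{"translation":[1,-0.04,0],"spin":0},{"translation":[1,-0.04,0],"spin":0},{"translation":[1,-0.04,0],"spin":0},{"translation":[1,-0.04,0],"spin":0},{"translation":[1,-0.04,0],"spin":0}]' 80
python3 -m jog '[{"translation":[0.2,0,0],"spin":0},{"translation":[0.2,0,0],"spin":0},{"translation":[0.2,0,0],"spin":0},{"translation":[0.2,0,0],"spin":0},{"translation":[0.2,0,0],"spin":0}]' 80
python3 - <<'E'
from h import *
o=ctrl.get_obs(); s=ctrl.snapshot("wrist"); W=cloud(s,o); np.savez("w2.npz",W=W,**s)
cv2.imwrite("pics/w2.png",s["color"][:,:,::-1])
E
```

```text
clock: 3.17
tool_pos: [0.5443, 0.2728, 0.2854]
orientation: [-179.8, -0.2, -90.2]
force: [1.3, -0.2, 0.7]
opening: 0.0007
clock: 3.92
tool_pos: [0.5534, 0.0226, 0.2862]
orientation: [-179.7, -0.2, -90.3]
force: [-0.0, 0.5, 0.3]
opening: 0.055
clock: 4.33
tool_pos: [0.5532, -0.0262, 0.2862]
orientation: [-179.8, -0.2, -90.2]
force: [0.1, 0.6, 0.6]
opening: 0.0793
```

View pics/w2.png

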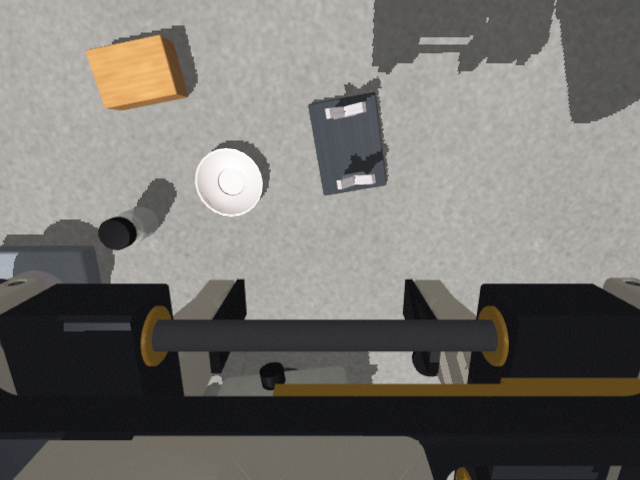

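The rest's foot is at (348,145), with Vs at (346,109) and (356,181) and its long axis roughly vertical in the image. The dish is at (231,181).

```bash
python3 - <<'E'
from h import *
s=dict(np.load("w2.npz"));W=s["W"];z=W[...,2];v,u=np.indices(z.shape)
B=(u>295)&(u<400)&(v>80)&(v<205)
m=B&(z>.008)&(z<.016); print(cv2.minAreaRect(W[m][:,:2].astype(np.float32)*1000),m.sum(), W[m].min(0),W[m].max(0))
m=B&(z>.025)&(z<.07)
n,l=cv2.connectedComponents(m.astype(np.uint8))
for i in range(1,n):
    p=W[l==i]
    if len(p)>20:
        print(len(p),p.min(0).round(4),p.max(0).round(4)); t=p[p[:,2]>.055]; 
        if len(t)>5: print(" top",cv2.minAreaRect(t[:,:2].astype(np.float32)*1000), t[:,2].max())
        for a in np.arange(.025,.065,.005):
            q=p[(p[:,2]>a)&(p[:,2]<a+.005)]; print(f"  {a:.3f}",len(q),q.min(0)[:2].round(4) if len(q) else"",q.max(0)[:2].round(4) if len(q) else"")
E
python3 -m jog '[{"translation":[0.8,0.2,0],"spin":0},{"translation":[0.8,0.2,0],"spin":0},{"translation":[0.8,0.2,0],"spin":0},{"translation":[0.8,0.2,0],"spin":0},{"translation":[0.8,0.2,0],"spin":0},{"translation":[0.8,0.2,0],"spin":0},{"translation":[0.8,0.2,0],"spin":0},{"translation":[0.8,0.2,0],"spin":0}]' 80
python3 - <<'E'
from h import *
o=ctrl.get_obs(); s=ctrl.snapshot("wrist"); W=cloud(s,o); np.savez("w3.npz",W=W,**s);z=W[...,2];print(o["tool_pos"])
cv2.imwrite("pics/w3.png",s["color"][:,:,::-1])
m=(z>.135)&(z<.17);n,l,st,c=cv2.connectedComponentsWithStats(m.astype(np.uint8))
for i in range(1,n):
    if st[i,4]>80: p=W[l==i]; print(st[i],c[i],np.median(p,0),p.min(0),p.max(0),s["color"][l==i].mean(0))
E
```

```text
((524.8775024414062, -93.77935028076172), (80.15531158447266, 110.14679718017578), 9.636331558227539) 5291 [ 0.47710811 -0.15350826  0.00942938] [ 0.57317895 -0.03400106  0.01581672]
434 [ 0.5096 -0.1394  0.0254] [ 0.553  -0.1235  0.0624]
 top ((531.23583984375, -131.1141815185547), (42.7570686340332, 9.922774314880371), 9.596108436584473) 0.06241133757403203
  0.025 6 [ 0.5177 -0.1284] [ 0.5428 -0.1242]
  0.030 5 [ 0.5192 -0.1281] [ 0.5385 -0.1248]
  0.035 5 [ 0.5207 -0.1279] [ 0.5397 -0.1247]
  0.040 43 [ 0.5179 -0.1359] [ 0.542  -0.1245]
  0.045 76 [ 0.5195 -0.1365] [ 0.5379 -0.1251]
  0.050 100 [ 0.5157 -0.1371] [ 0.5445 -0.1238]
  0.055 158 [ 0.5096 -0.1394] [ 0.553  -0.1236]
  0.060 41 [ 0.5121 -0.1382] [ 0.5499 -0.1235]
412 [ 0.4972 -0.0639  0.0257] [ 0.5398 -0.0482  0.0627]
 top ((518.5169067382812, -56.28168487548828), (42.8128547668457, 10.072334289550781), 9.109977722167969) 0.06274482292182407
  0.025 11 [ 0.5068 -0.0631] [ 0.5305 -0.0594]
  0.030 11 [ 0.5109 -0.0625] [ 0.532 -0.059]
  0.035 11 [ 0.509 -0.063] [ 0.5322 -0.0582]
  0.040 45 [ 0.5071 -0.0633] [ 0.5313 -0.0511]
  0.045 68 [ 0.5091 -0.063 ] [ 0.5304 -0.0504]
  0.050 90 [ 0.5062 -0.0634] [ 0.534  -0.0501]
  0.055 139 [ 0.4972 -0.0639] [ 0.5398 -0.0482]
  0.060 37 [ 0.5002 -0.063 ] [ 0.5366 -0.0486]
clock: 5.05
tool_pos: [0.5028, -0.2254, 0.2865]
orientation: [-179.8, -0.2, -90.2]
force: [0.3, -0.1, -0.7]
opening: 0.08
[ 0.50282141 -0.2254403   0.28649147]
[ 494    0   47   46 1539] [516.96556205  21.79077323] [ 0.35761174 -0.38542375  0.15066354] [ 0.34159651 -0.3995382   0.13504149] [ 0.36906447 -0.37291401  0.15388525] [140.75438596 113.12995452   1.58934373]
[ 355   58   36   40 1099] [372.57051865  77.23202912] [ 0.46495082 -0.34741678  0.15103295] [ 0.45129507 -0.36109247  0.13504184] [ 0.47802944 -0.33435609  0.15364407] [157.3767061  154.80254777 148.12920837]
```

The plug's white tip is at (372,77) in this wrist frame, which puts it at world (0.465, -0.348). The rest is at (0.525, -0.094) with its axis at -80.4°. I'll move above the plug with the jaws across the rest axis.

```bash
python3 -m jog '[{"translation":[0.489,0.152,0],"spin":-0.327},{"translation":[0.489,0.152,0],"spin":-0.327},{"translation":[0.489,0.152,0],"spin":-0.327},{"translation":[0.489,0.152,0],"spin":-0.327},{"translation":[0.489,0.152,0],"spin":-0.327},{"translation":[0.489,0.152,0],"spin":-0.327},{"translation":[0.489,0.152,0],"spin":-0.327}]' 70
```

```text
clock: 5.68
tool_pos: [0.4655, -0.3457, 0.2867]
orientation: [-179.8, -0.2, -80.2]
force: [-0.5, -0.3, 0.6]
opening: 0.0704
```

```bash
python3 -m jog '[{"translation":[0.008,0.004,0.16],"spin":0},{"translation":[0.008,0.004,0.32],"spin":0},{"translation":[0.008,0.004,0.48],"spin":0},{"translation":[0.008,0.004,0.62],"spin":0},{"translation":[0.008,0.004,0.73],"spin":0},{"translation":[0.008,0.004,0.779],"spin":0},{"translation":[0.008,0.004,0.779],"spin":0},{"translation":[0.008,0.004,0.779],"spin":0}]' 70
python3 -m jog '[{"translation":[0,0,0],"spin":0},{"translation":[0,0,0],"spin":0},{"translation":[0,0,0],"spin":0},{"translation":[0,0,0],"spin":0},{"translation":[0,0,0],"spin":0},{"translation":[0,0,0],"spin":0},{"translation":[0,0,0],"spin":0},{"translation":[0,0,0],"spin":0}]' 0
```

```text
clock: 6.35
tool_pos: [0.4664, -0.3472, 0.0919]
orientation: [-179.8, -0.2, -80.1]
force: [0.1, -0.1, 0.5]
opening: 0.07
clock: 7.02
tool_pos: [0.4665, -0.3475, 0.0923]
orientation: [-179.8, -0.2, -80.1]
force: [-0.5, -0.0, 2.9]
opening: 0.0328
```

```bash
python3 -m jog '[{"translation":[0,0,-0.1],"spin":0},{"translation":[0,0,-0.23],"spin":0},{"translation":[0,0,-0.35],"spin":0},{"translation":[-0.1,-0.065,-0.4],"spin":0},{"translation":[-0.2,-0.13,-0.4],"spin":0},{"translation":[-0.32,-0.21,-0.4],"spin":0},{"translation":[-0.44,-0.29,-0.4],"spin":0},{"translation":[-0.54,-0.35,-0.4],"spin":0},{"translation":[-0.6,-0.39,-0.4],"spin":0},{"translation":[-0.616,-0.403,-0.4],"spin":0},{"translation":[-0.616,-0.403,-0.4],"spin":0}]' 0
python3 - <<'E'
from h import *
s=ctrl.snapshot("side"); W=cloud(s); z=W[...,2]; cv2.imwrite("pics/s2.png",cv2.resize(s["color"][150:330,240:480,::-1],None,fx=3,fy=3))
E
```

```text
clock: 7.93
tool_pos: [0.5392, -0.177, 0.1917]
orientation: [-179.8, -0.2, -80.0]
force: [0.0, -0.4, -1.6]
opening: 0.0325
```

View pics/s2.png

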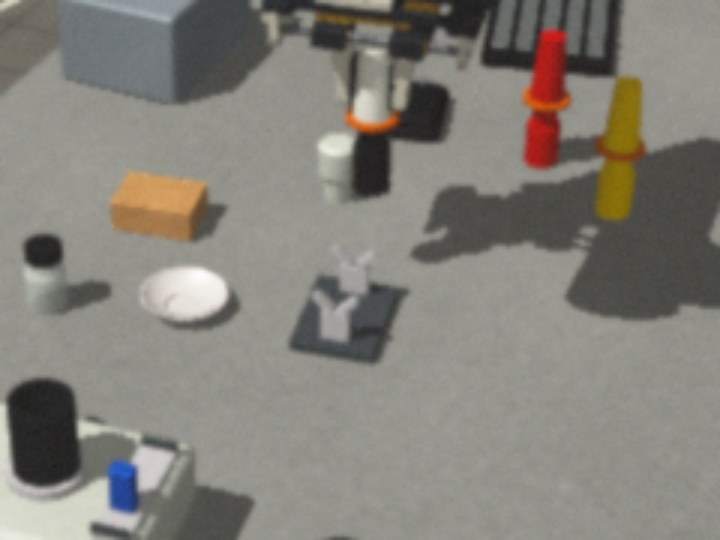

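```bash
python3 -m jog '[{"translation":[0,0,0.1],"spin":0},{"translation":[0,0,0.22],"spin":0},{"translation":[0,0,0.315],"spin":0},{"translation":[0,0,0.315],"spin":0},{"translation":[0,0,0.315],"spin":0}]' 0
python3 -m jog '[{"translation":[-0.05,0,0],"spin":0},{"translation":[-0.094,0,0],"spin":0},{"translation":[-0.14,0,-0.003],"spin":0},{"translation":[-0.188,0,-0.006],"spin":0},{"translation":[-0.232,0,0],"spin":0},{"translation":[-0.282,0,0.012],"spin":0},{"translation":[-0.282,0,0.012],"spin":0},{"translation":[-0.282,0,0.012],"spin":0}]' 0
python3 - <<'E'
from h import *
s=ctrl.snapshot("side"); cv2.imwrite("pics/s3.png",cv2.resize(s["color"][170:290,280:440,::-1],None,fx=4,fy=4))
E
```

```text
clock: 8.4
tool_pos: [0.5378, -0.1793, 0.1123]
orientation: [180.0, -0.2, -80.1]
force: [0.9, -0.7, -0.2]
opening: 0.0325
clock: 9.07
tool_pos: [0.5262, -0.1086, 0.1094]
orientation: [-180.0, -0.2, -80.0]
force: [2.1, -0.7, 1.5]
opening: 0.0326
```

View pics/s3.png

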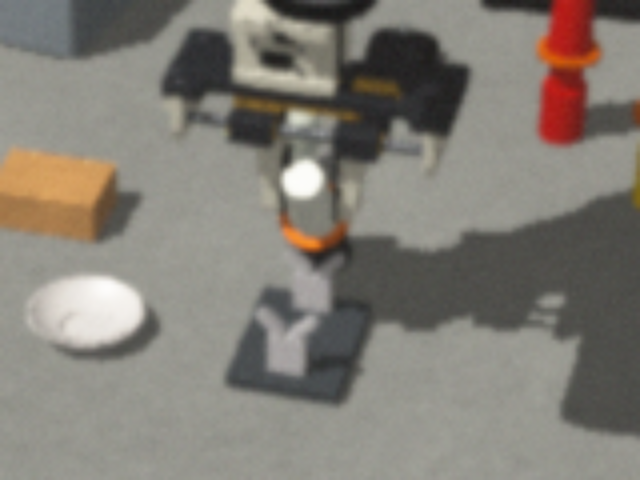

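```bash
python3 -m jog '[{"translation":[-0.043,-0.004,0.018],"spin":0},{"translation":[-0.085,-0.004,0.042],"spin":0},{"translation":[-0.11,-0.004,0.06],"spin":0},{"translation":[-0.135,-0.004,0.081],"spin":0},{"translation":[-0.157,-0.004,0.104],"spin":0},{"translation":[-0.177,-0.004,0.128],"spin":0},{"translation":[-0.177,-0.004,0.128],"spin":0},{"translation":[-0.177,-0.004,0.128],"spin":0}]' 0
cat >> h.py <<'E'
def axis(s,W,ulim,vlim,zlim=.03):
    H=col(s);z=W[...,2];v,u=np.indices(z.shape)
    B=(u>ulim[0])&(u<ulim[1])&(v>vlim[0])&(v<vlim[1])&(z>zlim)
    o=B&(H[...,0]>5)&(H[...,0]<20)&(H[...,1]>170)
    w=B&(H[...,1]<30)&(H[...,2]>170)
    return o,w
E
python3 - <<'E'
from h import *
s=ctrl.snapshot("side"); W=cloud(s);np.savez("s4.npz",W=W,**s)
o,w=axis(s,W,(320,390),(190,275)); print(W[o].mean(0) if o.any() else 0,o.sum(),W[w].mean(0),w.sum())
cv2.imwrite("pics/s4.png",cv2.resize(s["color"][170:290,280:440,::-1],None,fx=4,fy=4))
E
```

```text
clock: 9.78
tool_pos: [0.5193, -0.0648, 0.0767]
orientation: [180.0, -0.2, -80.0]
force: [-0.7, 2.1, 1.1]
opening: 0.0328
[ 0.52390715 -0.08739518  0.09819256] 16 [ 0.52221696 -0.03083952  0.14087877] 255
```

View pics/s4.png

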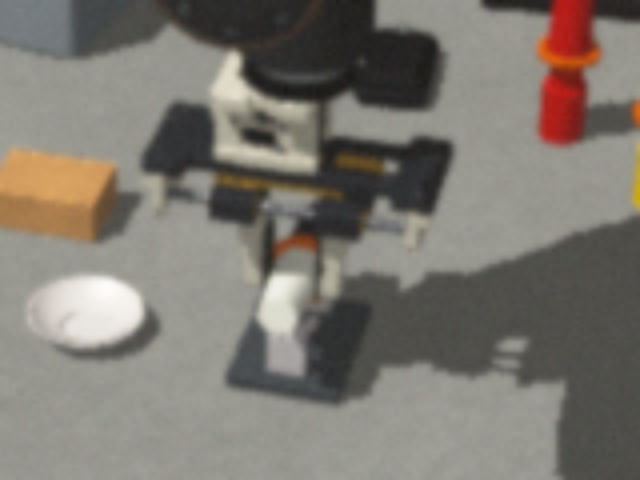

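```bash
python3 -m jog '[{"translation":[0,0,-0.08],"spin":0},{"translation":[0.05,0,-0.08],"spin":0},{"translation":[0.1,0,-0.08],"spin":0},{"translation":[0.1,0,-0.04],"spin":0},{"translation":[0.1,0,0],"spin":0},{"translation":[0.1,0,0.03],"spin":0},{"translation":[0.095,0,0.06],"spin":0},{"translation":[0.09,0,0.085],"spin":0},{"translation":[0.085,0,0.11],"spin":0},{"translation":[0.082,0,0.132],"spin":0},{"translation":[0.082,0,0.132],"spin":0},{"translation":[0.082,0,0.132],"spin":0}]' 0
python3 - <<'E'
from h import *
s=ctrl.snapshot("scene"); cv2.imwrite("pics/c5.png",cv2.resize(s["color"][190:310,240:400,::-1],None,fx=4,fy=4))
E
```

```text
clock: 10.83
tool_pos: [0.524, -0.0856, 0.0463]
orientation: [-179.9, -0.3, -79.9]
force: [-6.4, -2.7, 27.3]
opening: 0.0328
```

View pics/c5.png

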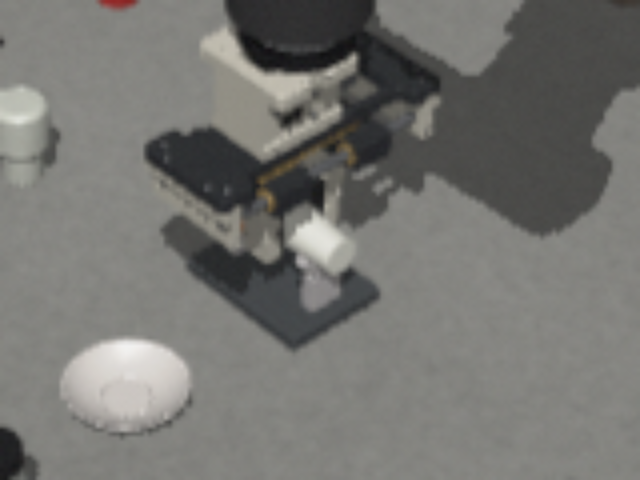

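```bash
python3 -m jog '[{"translation":[0,0,-0.008],"spin":0},{"translation":[0,0,-0.008],"spin":0},{"translation":[0,0,-0.008],"spin":0},{"translation":[0,0,-0.008],"spin":0},{"translation":[0,0,-0.008],"spin":0},{"translation":[0,0,-0.008],"spin":0}]' 60
python3 -m jog '[{"translation":[0,0,-0.1],"spin":0},{"translation":[0,0,-0.26],"spin":0},{"translation":[-0.1,0,-0.42],"spin":0},{"translation":[-0.24,0,-0.55],"spin":0},{"translation":[-0.4,0,-0.55],"spin":0},{"translation":[-0.4,0,-0.55],"spin":0},{"translation":[-0.4,0,-0.55],"spin":0}]' 60
python3 - <<'E'
from h import *
o=ctrl.get_obs();s=ctrl.snapshot("wrist"); W=cloud(s,o);np.savez("w6.npz",W=W,**s);cv2.imwrite("pics/w6.png",s["color"][:,:,::-1])
E
```

```text
clock: 11.38
tool_pos: [0.5237, -0.0855, 0.0478]
orientation: [-180.0, -0.3, -79.9]
force: [-0.2, 0.8, 0.7]
opening: 0.0592
clock: 11.97
tool_pos: [0.506, 0.0159, 0.1858]
orientation: [-179.8, -0.2, -79.7]
force: [0.5, -1.1, -1.1]
opening: 0.0599
```

View pics/w6.png

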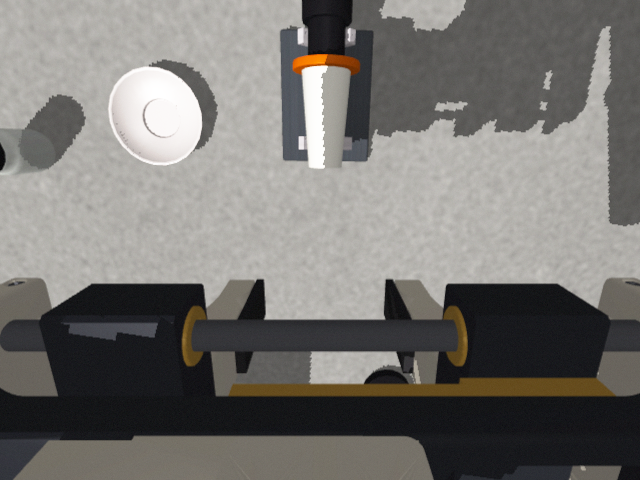

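The plug lies in both Vs, with its neck at (326,36), collar at (326,64) and tip at (324,167). Next I check that it is level.

Run:
```python
from h import *
s=dict(np.load("w6.npz"));W=s["W"]
u=np.array([.167,-.986]);c=np.array([.5249,-.0937]);w=np.array([.986,.167])
P=W[(W[...,2]>.04)&(W[...,2]<.12)]; a=-(P[:,:2]-c)@u; l=(P[:,:2]-c)@w
for lo in range(-110,70,8):
    q=(a*1000>lo)&(a*1000<lo+8)&(abs(l)<.03)
    if q.sum()>10: print(lo+4,q.sum(),"ztop",np.percentile(P[q,2],99).round(4),"l",(l[q].min()*1e3).round(1),(l[q].max()*1e3).round(1))
```

```text
-58 85 ztop 0.0784 l -18.0 17.6
-50 703 ztop 0.0816 l -17.7 17.7
-42 799 ztop 0.0802 l -21.1 21.4
-34 679 ztop 0.0777 l -21.3 21.4
-26 433 ztop 0.0779 l -12.8 13.5
-18 669 ztop 0.0892 l -24.0 24.6
-10 775 ztop 0.0854 l -24.3 24.0
-2 569 ztop 0.0819 l -17.3 17.2
6 534 ztop 0.0817 l -16.7 16.5
14 495 ztop 0.0815 l -16.2 15.8
22 451 ztop 0.081 l -15.6 15.8
30 454 ztop 0.0803 l -20.5 21.1
38 577 ztop 0.0799 l -20.8 21.3
46 401 ztop 0.0795 l -20.8 21.2
54 269 ztop 0.0792 l -12.6 12.7
```

```bash
python3 -m jog '[{"translation":[0.12,0,0],"spin":0.023},{"translation":[0.28,0,0],"spin":0.023},{"translation":[0.44,0.004,0],"spin":0.023},{"translation":[0.59,0.007,0],"spin":0.023},{"translation":[0.709,0.007,0],"spin":0.023},{"translation":[0.709,0.007,0],"spin":0.023},{"translation":[0.709,0.007,0],"spin":0.023}]' 60
python3 -m jog '[{"translation":[0,0,0.14],"spin":0},{"translation":[0,0,0.28],"spin":0},{"translation":[0,0,0.42],"spin":0},{"translation":[0,0,0.52],"spin":0},{"translation":[0,0,0.565],"spin":0},{"translation":[0,0,0.565],"spin":0},{"translation":[0,0,0.565],"spin":0}]' 60
python3 -m jog '[{"translation":[0,0,0],"spin":0},{"translation":[0,0,0],"spin":0},{"translation":[0,0,0],"spin":0},{"translation":[0,0,0],"spin":0},{"translation":[0,0,0],"spin":0},{"translation":[0,0,0],"spin":0}]' 0
```

```text
clock: 12.6
tool_pos: [0.5347, -0.1626, 0.1841]
orientation: [179.9, -0.2, -80.7]
force: [0.2, 0.3, 0.4]
opening: 0.0601
clock: 13.18
tool_pos: [0.534, -0.163, 0.0422]
orientation: [179.8, -0.2, -80.7]
force: [1.0, -0.3, 0.6]
opening: 0.0597
clock: 13.68
tool_pos: [0.5362, -0.1631, 0.0436]
orientation: [-180.0, -0.3, -80.6]
force: [5.3, -1.4, 3.8]
opening: 0.035
```

```bash
python3 -m jog '[{"translation":[0,0,-0.08],"spin":0},{"translation":[0,0,-0.22],"spin":0},{"translation":[0,0,-0.36],"spin":0},{"translation":[0,0,-0.52],"spin":0},{"translation":[0,0,-0.66],"spin":0},{"translation":[0,0,-0.72],"spin":0},{"translation":[0,0,-0.72],"spin":0},{"translation":[0,0,-0.72],"spin":0}]' 0
cat >> h.py <<'E'
def pitch(name,near,rad=.16):
    "plug axis from orange collar and white taper centroid near a point"
    s=ctrl.snapshot(name);W=cloud(s);H=col(s)
    d=np.linalg.norm(W-np.array(near),axis=-1)<rad
    o=d&(H[...,0]>5)&(H[...,0]<20)&(H[...,1]>170)
    w=d&(H[...,1]<40)&(H[...,2]>120)
    return s,W,o,w
E
python3 - <<'E'
from h import *
s,W,o,w=pitch("side",(.53,-.1,.2))
print(W[o].mean(0),o.sum()); p=W[w]
n,l,st,c=cv2.connectedComponentsWithStats(w.astype(np.uint8))
for i in range(1,n):
    if st[i,4]>30: print(st[i],W[l==i].mean(0),W[l==i].min(0),W[l==i].max(0))
cv2.imwrite("pics/s7.png",cv2.resize(s["color"][100:290,260:460,::-1],None,fx=3,fy=3))
E
```

```text
clock: 14.35
tool_pos: [0.5354, -0.162, 0.224]
orientation: [-179.9, -0.2, -80.6]
force: [0.1, 0.7, -2.2]
opening: 0.0349
[ 0.52164398 -0.11397265  0.25656938] 57
[344 135  26  10 158] [ 0.54571062 -0.1369813   0.34137951] [ 0.51257708 -0.14644495  0.33225736] [ 0.58275986 -0.1254178   0.35534695]
[326 146   6  11  43] [ 0.61211482 -0.11046805  0.31077727] [ 0.60572258 -0.11614468  0.29299426] [ 0.6205893  -0.10485142  0.32371473]
[371 167   7  12  55] [ 0.50368688 -0.15862474  0.24592322] [ 0.49498487 -0.17902861  0.22477368] [ 0.5110739  -0.14874094  0.26482544]
[347 175  18  23 259] [ 0.51613389 -0.06268542  0.25199399] [ 0.50064587 -0.1088944   0.23061017] [ 0.53752891 -0.03166272  0.26389274]
```

View pics/s7.png

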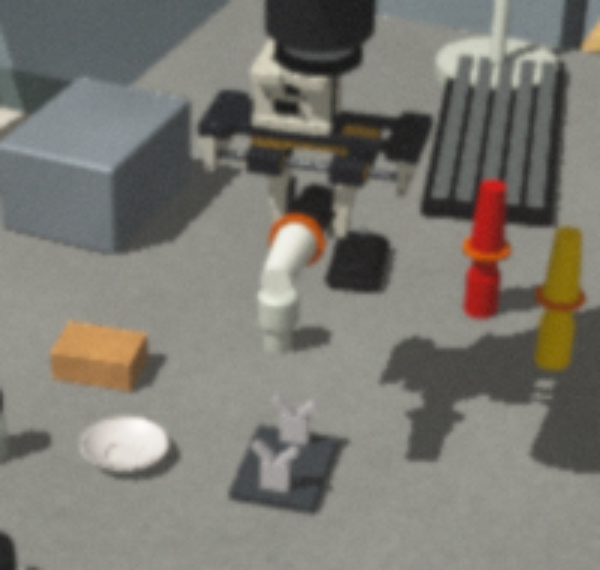

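The gripped plug stays nearly horizontal, so pad friction holds it. I'll tip it by pressing the handle end on the tube's +y rim. First I carry it there and measure the tube from near.

```bash
python3 -m jog '[{"translation":[-0.08,-0.03,-0.02],"spin":0},{"translation":[-0.2,-0.06,-0.04],"spin":0},{"translation":[-0.34,-0.1,-0.06],"spin":0},{"translation":[-0.48,-0.15,-0.08],"spin":0},{"translation":[-0.62,-0.19,-0.1],"spin":0},{"translation":[-0.76,-0.23,-0.1],"spin":0},{"translation":[-0.88,-0.27,-0.1],"spin":0},{"translation":[-0.97,-0.295,-0.1],"spin":0},{"translation":[-1,-0.302,-0.1],"spin":0},{"translation":[-1,-0.302,-0.1],"spin":0}]' 0
python3 -m jog '[{"translation":[-0.08,-0.03,0],"spin":0},{"translation":[-0.2,-0.06,0],"spin":0},{"translation":[-0.34,-0.1,0],"spin":0},{"translation":[-0.48,-0.15,0],"spin":0},{"translation":[-0.62,-0.19,0],"spin":0},{"translation":[-0.76,-0.23,0],"spin":0},{"translation":[-0.87,-0.27,0],"spin":0},{"translation":[-0.926,-0.302,0],"spin":0},{"translation":[-0.926,-0.302,0],"spin":0},{"translation":[-0.926,-0.302,0],"spin":0}]' 0
python3 - <<'E'
from h import *
o=ctrl.get_obs();s=ctrl.snapshot("wrist");W=cloud(s,o);np.savez("w8.npz",W=W,**s);cv2.imwrite("pics/w8.png",s["color"][:,:,::-1])
z=W[...,2];H=col(s)
c=np.array([.6135,.292]);d=np.linalg.norm(W[...,:2]-c,axis=-1)
m=(d<.04)&(z>.152)&(z<.168); print(m.sum(),W[m].min(0),W[m].max(0),np.median(W[m],0)); v,u=np.nonzero(m); print(u.min(),u.max(),v.min(),v.max())
p=W[m][:,:2].astype(np.float32)*1000; print(cv2.minEnclosingCircle(p))
E
```

```text
clock: 15.23
tool_pos: [0.5677, 0.0986, 0.2443]
orientation: [179.7, -0.3, -80.5]
force: [0.1, -0.2, -0.9]
opening: 0.0353
clock: 16.07
tool_pos: [0.6037, 0.3386, 0.2406]
orientation: [179.5, -0.4, -80.5]
force: [-0.5, -0.1, -0.5]
opening: 0.0355
2091 [0.58849458 0.26301099 0.15204926] [0.64046655 0.31525716 0.16331272] [0.61447568 0.28934273 0.16084488]
282 357 139 214
((614.3912353515625, 289.3828125), 26.4814453125)
```

```bash
python3 -m jog '[{"translation":[0.015,-0.01,0.1],"spin":0},{"translation":[0.015,-0.01,0.2],"spin":0},{"translation":[0.015,-0.01,0.28],"spin":0},{"translation":[0.015,-0.01,0.31],"spin":0},{"translation":[0.015,-0.01,0.31],"spin":0},{"translation":[0.015,-0.01,0.31],"spin":0}]' 0
python3 -m jog '[{"translation":[0,0,0.012],"spin":0},{"translation":[-0.008,0,0.024],"spin":0},{"translation":[-0.014,0,0.036],"spin":0},{"translation":[-0.02,0,0.048],"spin":0},{"translation":[-0.022,0,0.052],"spin":0},{"translation":[-0.022,0,0.052],"spin":0}]' 0
python3 - <<'E'
from h import *
for n in("side","scene"):
    s,W,o,w=pitch(n,(.6,.42,.16),.13)
    np.savez(n+"9.npz",W=W,**s)
    print(n,W[o].mean(0),o.sum()); 
    k,l,st,c=cv2.connectedComponentsWithStats(w.astype(np.uint8))
    for i in range(1,k):
        if st[i,4]>30: print(st[i],W[l==i].mean(0),W[l==i].min(0),W[l==i].max(0))
E
```

```text
clock: 16.62
tool_pos: [0.6068, 0.3333, 0.1647]
orientation: [179.6, -0.4, -80.6]
force: [-1.2, -0.8, 0.7]
opening: 0.0351
clock: 17.12
tool_pos: [0.6065, 0.3393, 0.1532]
orientation: [179.7, -0.3, -80.5]
force: [-0.6, -0.2, 4.5]
opening: 0.0352
side [0.58952626 0.39209405 0.17649076] 69
[214 259  31  10 170] [0.61558473 0.36452957 0.26819068] [0.58484351 0.35407924 0.25911904] [0.65157928 0.37515428 0.27672047]
[193 268   8  12  53] [0.68319509 0.39091394 0.23778136] [0.67787626 0.38439014 0.22085025] [0.69209498 0.39646163 0.25330029]
[228 274  16   7  39] [0.60421299 0.36481428 0.2337443 ] [0.58641529 0.33179934 0.2055293 ] [0.62993839 0.37575295 0.24054594]
[225 280   9  23  94] [0.63192314 0.35426295 0.18259597] [0.61067598 0.34582049 0.15364212] [0.64099909 0.37535942 0.21285458]
[261 282  18  13  71] [0.52341849 0.35904578 0.23212396] [0.51251445 0.34084853 0.21922856] [0.54633105 0.36690647 0.24251314]
[251 289   7  15  83] [0.57548983 0.3443262  0.17830734] [0.56659353 0.33764731 0.15715823] [0.58378878 0.34825004 0.19983535]
[ 213  309   65   37 1499] [0.58995722 0.3771015  0.10737628] [0.52035341 0.30898399 0.04666828] [0.68161529 0.46455168 0.17892032]
scene [0.60654341 0.39812644 0.17638362] 48
[431 298   8  10  46] [0.52017326 0.3640218  0.23173352] [0.51218433 0.3548993  0.2211508 ] [0.52554698 0.36854519 0.24751122]
[386 300  27  21 129] [0.61927488 0.36714381 0.2684471 ] [0.58009259 0.35648553 0.25941986] [0.65320549 0.37453283 0.27550363]
[ 363  338   42   53 1169] [0.63452676 0.35386049 0.09310554] [0.57345239 0.31490741 0.04527532] [0.6941419  0.39671251 0.24955901]
[406 345  36  38 567] [0.59704299 0.4315289  0.16035216] [0.52145867 0.34749623 0.079287  ] [0.61591802 0.46663184 0.17978226]
```

```bash
cat >> h.py <<'E'
def prof(W,lo,hi,c=(.6143,.290),ax=(-.164,.986),st=8,zmin=.092,lat=.03):
    ax=np.array(ax);P=W[np.isfinite(W[...,2])];a=(P[:,:2]-c)@ax;l=(P[:,:2]-c)@np.array([ax[1],-ax[0]])
    for b in range(lo,hi,st):
        q=(a*1e3>b)&(a*1e3<b+st)&(abs(l)<lat)&(P[:,2]>zmin)&(P[:,2]<.23)
        if q.sum()>4: print(b+st/2,q.sum(),"z",P[q,2].min().round(4),np.percentile(P[q,2],98).round(4))
E
python3 - <<'E'
from h import *
for n in("side","scene"): print(n); prof(np.load(n+"9.npz")["W"],70,190)
E
```

```text
side
74.0 80 z 0.1606 0.2237
82.0 53 z 0.1634 0.2297
90.0 44 z 0.1642 0.2289
98.0 23 z 0.1416 0.1808
106.0 118 z 0.1463 0.1857
114.0 66 z 0.1505 0.1837
122.0 65 z 0.1495 0.177
130.0 58 z 0.1496 0.1733
138.0 56 z 0.145 0.1712
146.0 55 z 0.1443 0.1688
154.0 58 z 0.1424 0.1672
162.0 52 z 0.1421 0.163
170.0 86 z 0.1302 0.1577
178.0 18 z 0.1469 0.1597
scene
74.0 80 z 0.1525 0.2256
82.0 66 z 0.1618 0.2286
90.0 69 z 0.1528 0.2292
98.0 51 z 0.1439 0.1761
106.0 76 z 0.1447 0.1857
114.0 98 z 0.1455 0.186
122.0 76 z 0.149 0.1771
130.0 68 z 0.1455 0.1742
138.0 75 z 0.1431 0.1717
146.0 66 z 0.1436 0.1673
154.0 64 z 0.1395 0.1644
162.0 62 z 0.1391 0.1651
170.0 68 z 0.1326 0.1614
178.0 28 z 0.1404 0.1582
```

```bash
python3 -m jog '[{"translation":[-0.006,0,0.012],"spin":0},{"translation":[-0.01,0,0.024],"spin":0},{"translation":[-0.012,0,0.036],"spin":0},{"translation":[-0.013,0,0.048],"spin":0},{"translation":[-0.012,0,0.06],"spin":0},{"translation":[-0.011,0,0.072],"spin":0},{"translation":[-0.01,0,0.084],"spin":0},{"translation":[-0.01,0,0.084],"spin":0},{"translation":[-0.01,0,0.084],"spin":0}]' 0
python3 - <<'E'
from h import *
for n in("side","scene"):
    s=ctrl.snapshot(n);W=cloud(s);np.savez(n+"10.npz",W=W,**s); print(n); prof(W,60,190,st=10,zmin=.02)
E
```

```text
clock: 17.97
tool_pos: [0.607, 0.3429, 0.1338]
orientation: [179.9, -0.2, -80.5]
force: [-1.0, 1.3, 5.5]
opening: 0.0353
side
65.0 318 z 0.0732 0.2079
75.0 369 z 0.0257 0.2291
85.0 245 z 0.0327 0.2249
95.0 169 z 0.0352 0.2234
105.0 116 z 0.093 0.1398
115.0 116 z 0.0936 0.1396
125.0 100 z 0.0811 0.1193
135.0 93 z 0.069 0.1062
145.0 81 z 0.0681 0.0961
155.0 18 z 0.0767 0.0902
scene
65.0 153 z 0.0754 0.2007
75.0 281 z 0.0293 0.2247
85.0 301 z 0.0457 0.2244
95.0 254 z 0.0334 0.2233
105.0 109 z 0.0934 0.1397
115.0 126 z 0.0897 0.1385
125.0 104 z 0.0821 0.1188
135.0 97 z 0.0719 0.1082
145.0 83 z 0.0663 0.0954
155.0 34 z 0.0747 0.0854
```

```bash
python3 -m jog '[{"translation":[0,0,-0.1],"spin":0},{"translation":[0,0,-0.25],"spin":0},{"translation":[0,0,-0.4],"spin":0},{"translation":[0,0,-0.52],"spin":0},{"translation":[0,0,-0.57],"spin":0},{"translation":[0,0,-0.57],"spin":0}]' 0
python3 -m jog '[{"translation":[0.08,0.006,0],"spin":0},{"translation":[0.2,0.006,0],"spin":0},{"translation":[0.34,0.006,0],"spin":0},{"translation":[0.48,0.006,0],"spin":0},{"translation":[0.62,0.006,0],"spin":0},{"translation":[0.72,0.006,0],"spin":0},{"translation":[0.745,0.006,0.02],"spin":0},{"translation":[0.745,0.006,0.12],"spin":0},{"translation":[0.745,0.006,0.24],"spin":0},{"translation":[0.745,0.006,0.36],"spin":0},{"translation":[0.745,0.006,0.37],"spin":0},{"translation":[0.745,0.006,0.37],"spin":0}]' 0
python3 - <<'E'
from h import *
for n in("side","scene"):
    s=ctrl.snapshot(n);W=cloud(s);np.savez(n+"11.npz",W=W,**s); print(n); prof(W,-110,-26,st=8,zmin=.092)
E
```

```text
clock: 18.57
tool_pos: [0.6083, 0.3446, 0.2812]
orientation: [-179.7, -0.0, -80.5]
force: [-0.0, 0.3, -0.0]
opening: 0.0355
clock: 19.57
tool_pos: [0.6366, 0.16, 0.1861]
orientation: [180.0, -0.1, -80.5]
force: [0.5, -0.1, 0.2]
opening: 0.0352
side
-106.0 68 z 0.1846 0.2146
-98.0 70 z 0.163 0.2102
-90.0 37 z 0.1649 0.1946
-82.0 68 z 0.154 0.1909
-74.0 86 z 0.1455 0.193
-66.0 66 z 0.1459 0.176
-58.0 75 z 0.1285 0.1718
-50.0 59 z 0.1269 0.1643
-42.0 29 z 0.1234 0.1527
-26.0 33 z 0.1268 0.1614
scene
-106.0 86 z 0.159 0.2201
-98.0 79 z 0.1599 0.2102
-90.0 70 z 0.1584 0.1982
-82.0 49 z 0.1528 0.1924
-74.0 112 z 0.1492 0.1949
-66.0 78 z 0.1427 0.1826
-58.0 76 z 0.1341 0.1717
-50.0 72 z 0.1256 0.1643
-42.0 66 z 0.121 0.1547
-34.0 45 z 0.1275 0.1475
-26.0 15 z 0.0925 0.1598
```

```bash
python3 -m jog '[{"translation":[0.01,0,0.05],"spin":0},{"translation":[0.01,0,0.08],"spin":0},{"translation":[-0.005,0,0.06],"spin":0},{"translation":[-0.03,0,0.01],"spin":0},{"translation":[-0.056,0,-0.04],"spin":0},{"translation":[-0.09,0,-0.07],"spin":0},{"translation":[-0.123,0,-0.098],"spin":0},{"translation":[-0.16,0,-0.12],"spin":0},{"translation":[-0.2,0,-0.142],"spin":0},{"translation":[-0.24,0,-0.16],"spin":0},{"translation":[-0.24,0,-0.16],"spin":0}]' 0
python3 - <<'E'
from h import *
for n in("side","scene"):
    s=ctrl.snapshot(n);W=cloud(s);np.savez(n+"12.npz",W=W,**s)
    ax=np.array([-.164,.986]);P=W-np.array([.6143,.29,0]);a=P[...,:2]@ax;l=P[...,:2]@np.array([.986,.164]);z=W[...,2]
    H=col(s);m=(abs(l)<.03)&(a>-.09)&(a<-.02)&(z>.1)&(z<.25)&(H[...,2]>90)
    print(n)
    for b in range(100,240,10):
        q=m&(z*1e3>b)&(z*1e3<b+10)
        if q.sum()>4: print(b+5,q.sum(),"a",np.percentile(a[q]*1e3,[2,50,98]).round(1),"l",np.percentile(l[q]*1e3,[2,98]).round(1))
E
```

```text
clock: 20.58
tool_pos: [0.6288, 0.2218, 0.2311]
orientation: [-179.6, -0.0, -80.4]
force: [1.8, -3.3, 1.6]
opening: 0.0358
side
145 5 a [-42.  -39.7 -36.9] l [-11.   13.4]
155 36 a [-46.3 -35.5 -26.4] l [-11.6  14. ]
165 56 a [-48.8 -36.6 -24.1] l [-13.3  14.3]
175 48 a [-52.5 -37.5 -32.8] l [-13.6  13.9]
185 57 a [-56.6 -40.8 -33.4] l [-14.2  13.3]
195 57 a [-76.3 -43.  -34.9] l [-15.4  17.5]
205 100 a [-73.4 -51.4 -35.9] l [-20.9  26.1]
215 40 a [-50.6 -39.9 -33.2] l [-17.4  17.5]
235 19 a [-77.8 -59.6 -56.3] l [-29.8  28.3]
scene
135 21 a [-44.7 -33.2 -27. ] l [ 9.1 16.8]
145 37 a [-44.5 -33.2 -26. ] l [-7.3 19.9]
155 43 a [-50.  -32.7 -27.5] l [ 0.1 18.8]
165 47 a [-50.3 -34.8 -30.1] l [-2.3 19.8]
175 60 a [-54.8 -38.  -30.9] l [-4.  20.7]
185 61 a [-58.7 -39.9 -32.7] l [-8.4 21.2]
195 56 a [-80.4 -44.3 -37.5] l [-2.  23.3]
205 143 a [-70.4 -48.2 -33.8] l [-19.9  27.9]
215 22 a [-43.9 -38.  -33.2] l [-8.7 21.2]
235 14 a [-60.8 -57.6 -56.2] l [-27.6  27.4]
```

```bash
python3 -m jog '[{"translation":[-0.03,0,-0.012],"spin":0},{"translation":[-0.06,0,-0.02],"spin":0},{"translation":[-0.09,0,-0.028],"spin":0},{"translation":[-0.115,0,-0.032],"spin":0},{"translation":[-0.115,0,-0.032],"spin":0},{"translation":[-0.115,0,-0.032],"spin":0}]' 0
cat >> h.py <<'E'
def edges(W,s,a0,a1,z0,z1,lat=.035):
    P=W-np.array([.6143,.29,0]);a=P[...,:2]@np.array([-.164,.986]);l=P[...,:2]@np.array([.986,.164]);z=W[...,2]
    H=col(s);m=(abs(l)<lat)&(a>a0)&(a<a1)&(z>z0)&(z<z1)&(H[...,2]>90)
    for b in range(int(z0*1e3),int(z1*1e3),10):
        q=m&(z*1e3>b)&(z*1e3<b+10)
        if q.sum()>4: print(b+5,q.sum(),"a",np.percentile(a[q]*1e3,[2,50,98]).round(1),"l",np.percentile(l[q]*1e3,[2,50,98]).round(1))
E
python3 - <<'E'
from h import *
for n in("side","scene"):
    s=ctrl.snapshot(n);W=cloud(s);np.savez(n+"13.npz",W=W,**s);print(n);edges(W,s,-.075,.0,.1,.25)
E
```

```text
clock: 21.18
tool_pos: [0.6236, 0.25, 0.2378]
orientation: [-179.6, 0.0, -80.4]
force: [0.4, -2.1, -2.0]
opening: 0.0352
side
135 6 a [-38.  -10.1  -3.7] l [-27.  -24.8 -12.2]
145 5 a [-43.1 -39.9 -12.3] l [-24.  -10.7 -10.1]
155 27 a [-42.3 -32.  -13.9] l [-17.2  -7.8  16.2]
165 37 a [-39.6 -30.2 -24.6] l [-13.4  -2.7  13.4]
175 47 a [-46.9 -31.  -25.3] l [-13.4  -4.3  13.5]
185 47 a [-47.3 -30.7 -25. ] l [-14.1  -3.6  15.1]
195 47 a [-43.5 -30.5 -23.6] l [-15.9  -4.4  13.1]
205 71 a [-65.4 -31.2 -19.6] l [-22.4  -6.8  22.2]
215 101 a [-57.5 -33.8 -18.8] l [-20.8  -1.9  23.4]
245 48 a [-48.7 -31.5 -27.9] l [-32.5 -22.3  33.6]
scene
135 11 a [-41.9 -34.6 -25.6] l [11.4 13.9 15.8]
145 33 a [-43.1 -32.5 -26.2] l [ 7.5 14.6 17.8]
155 36 a [-43.6 -30.9 -22.9] l [-0.8 14.  19.4]
165 41 a [-48.4 -30.3 -24.7] l [-4.1 14.3 19.8]
175 48 a [-47.2 -29.8 -24.6] l [-3.7 14.3 19. ]
185 43 a [-46.1 -30.6 -24.7] l [-0.5 14.4 21.8]
195 37 a [-42.8 -29.3 -23.4] l [-1.2 14.5 22.2]
205 96 a [-61.6 -35.4 -18.4] l [-19.8  13.8  27.5]
215 91 a [-58.8 -29.6 -18. ] l [-16.   12.   27.3]
245 33 a [-40.7 -29.1 -26.2] l [-30.9  24.9  34.9]
```

```bash
python3 -m jog '[{"translation":[0.01,0,-0.08],"spin":0},{"translation":[0.01,0,-0.16],"spin":0},{"translation":[0,0.005,-0.2],"spin":0},{"translation":[-0.05,0.01,-0.2],"spin":0},{"translation":[-0.1,0.01,-0.2],"spin":0},{"translation":[-0.15,0.01,-0.2],"spin":0},{"translation":[-0.164,0.01,-0.2],"spin":0},{"translation":[-0.164,0.01,-0.2],"spin":0},{"translation":[-0.164,0.01,-0.2],"spin":0}]' 0
python3 - <<'E'
from h import *
o=ctrl.get_obs();print(o["force"],o["tool_pos"])
for n in("side","scene"):
    s=ctrl.snapshot(n);W=cloud(s);np.savez(n+"14.npz",W=W,**s);print(n);edges(W,s,-.035,.035,.14,.27,.028)
E
```

```text
clock: 22.03
tool_pos: [0.6135, 0.2903, 0.2868]
orientation: [-179.7, 0.0, -80.3]
force: [0.9, 1.2, -1.0]
opening: 0.0352
[ 0.94725944  1.18317748 -1.01407171] [0.61354453 0.29028374 0.28680995]
side
145 5 a [-8.2 12.3 16.5] l [-26.4  18.1  21.6]
155 6 a [-28.8   8.7  15.2] l [-20.2  19.9  23. ]
185 22 a [-1.3  9.5 15.1] l [-13.4  -6.3   5.8]
195 39 a [-1.  10.8 16.9] l [-14.6  -4.4   8.8]
205 51 a [-5.7 10.4 16.2] l [-15.   -7.2   8.5]
215 45 a [ 0.7 10.4 15.1] l [-17.3  -6.    9.6]
225 43 a [-0.9 11.9 16.1] l [-17.3  -8.4   7.6]
235 54 a [-2.  11.4 18. ] l [-18.2  -7.6  10.4]
245 57 a [-0.1 11.9 16.2] l [-19.   -6.9   9.2]
255 104 a [-23.1   5.5  20.8] l [-24.7  -9.6  22.4]
265 73 a [-14.4  10.   21.2] l [-24.4  -5.9  16.9]
scene
185 21 a [ 1.8 10.9 15.5] l [-3.3  8.6 14. ]
195 45 a [-4.4 11.3 16.1] l [-4.8 10.1 15.3]
205 41 a [-5.2  9.8 17.4] l [-3.1 11.2 15.3]
215 50 a [-5.  10.  16.4] l [-3.9 10.8 16. ]
225 53 a [-4.4 10.8 17.3] l [-5.6 10.7 17.4]
235 48 a [-5.5  9.8 17.6] l [-6.7 12.1 18.2]
245 36 a [-5.3 11.2 17.9] l [-2.2 11.8 17.8]
255 136 a [-21.5   5.6  22. ] l [-23.9  12.6  24.2]
265 72 a [-12.2  14.1  23.1] l [-16.7   6.6  23.2]
```

```bash
python3 -m jog '[{"translation":[0.004,0,0.04],"spin":0},{"translation":[0.004,0,0.1],"spin":0},{"translation":[0.004,0,0.16],"spin":0},{"translation":[0.004,0,0.2],"spin":0},{"translation":[0.004,0,0.24],"spin":0},{"translation":[0.004,0,0.24],"spin":0},{"translation":[0.004,0,0.24],"spin":0}]' 0
python3 - <<'E'
from h import *
o=ctrl.get_obs();print(o["force"],o["moment"])
for n in("side","scene"):
    s=ctrl.snapshot(n);W=cloud(s);np.savez(n+"15.npz",W=W,**s);print(n);edges(W,s,-.035,.035,.15,.21,.028)
E
```

```text
clock: 22.72
tool_pos: [0.6144, 0.2884, 0.2269]
orientation: [-179.7, -0.0, -80.4]
force: [-0.4, 0.2, -0.6]
opening: 0.0357
[-0.40301445  0.17988435 -0.64070627] [ 0.0142016  -0.00363734 -0.00224217]
side
155 45 a [-10.1   7.4  18.8] l [-16.1  -1.1  23.7]
165 48 a [-5.7  9.3 17.4] l [-17.2  -7.1  19.7]
175 55 a [-3.8  8.7 15.2] l [-17.6  -5.6  12.4]
185 39 a [-4.8  9.7 15. ] l [-17.5  -7.6  10.7]
195 91 a [-24.8   5.   19.1] l [-25.  -10.4  22.3]
205 86 a [-18.7   7.2  20. ] l [-23.8  -2.1  19.8]
scene
155 33 a [-7.9 10.6 15.9] l [-1.4 11.5 16.8]
165 51 a [-7.  10.3 15.9] l [-6.6 12.  18.1]
175 40 a [-7.5  7.4 15.7] l [-3.6 13.3 18.1]
185 35 a [-4.5  8.8 16.1] l [-4.1 12.5 19.1]
195 103 a [-19.5   6.1  20.8] l [-22.5  13.1  24.9]
205 91 a [-13.4  10.9  21.2] l [-20.7   7.5  24.6]
```

```bash
python3 -m jog '[{"translation":[-0.006,0,0.03],"spin":0},{"translation":[-0.006,0,0.06],"spin":0},{"translation":[-0.006,0,0.08],"spin":0},{"translation":[-0.006,0,0.096],"spin":0},{"translation":[-0.006,0,0.096],"spin":0}]' 0
python3 -m jog '[{"translation":[0,0,0.008],"spin":0},{"translation":[0,0,0.016],"spin":0},{"translation":[0,0,0.02],"spin":0},{"translation":[0,0,0.02],"spin":0}]' 0
python3 - <<'E'
from h import *
o=ctrl.get_obs();print(o["force"],o["moment"])
for n in("side","scene"):
    s=ctrl.snapshot(n);W=cloud(s);H=col(s);np.savez(n+"16.npz",W=W,**s)
    d=np.linalg.norm(W[...,:2]-[.6143,.29],axis=-1);z=W[...,2]
    m=(d<.032)&(z>.14)&(z<.2)&(H[...,0]>5)&(H[...,0]<20)&(H[...,1]>170);print(n,m.sum(),np.percentile(W[m],[2,50,98],0).round(4))
    m=(d<.032)&(z>.14)&(z<.2)&(H[...,1]<40)&(H[...,2]>110);print("white",m.sum())
E
```

```text
clock: 23.23
tool_pos: [0.6142, 0.2901, 0.2027]
orientation: [-179.7, 0.0, -80.4]
force: [-0.4, -0.4, -0.4]
opening: 0.0355
clock: 23.57
tool_pos: [0.6143, 0.2906, 0.1977]
orientation: [-179.7, 0.1, -80.4]
force: [0.2, 2.5, -1.5]
opening: 0.0354
[ 0.21123417  2.45860432 -1.45184995] [0.81958759 0.17562726 0.01842943]
side 144 [[0.5904 0.2724 0.166 ]
 [0.6071 0.2977 0.1712]
 [0.6365 0.3116 0.1799]]
white 13
scene 135 [[0.5936 0.2812 0.1661]
 [0.6218 0.301  0.1704]
 [0.6398 0.3133 0.1748]]
white 4
```

```bash
python3 -m jog '[{"translation":[0.002,0,0.008],"spin":0},{"translation":[0.004,0,0.014],"spin":0},{"translation":[0.004,0,0.018],"spin":0},{"translation":[0.004,0,0.018],"spin":0}]' 0
python3 -m jog '[{"translation":[0,0,0.006],"spin":0},{"translation":[0,0,0.012],"spin":0},{"translation":[0,0,0.012],"spin":0},{"translation":[0,0,0.012],"spin":0}]' 0
python3 - <<'E'
from h import *
o=ctrl.get_obs();print(o["force"],o["moment"])
for n in("side","scene"):
    s=ctrl.snapshot(n);W=cloud(s);H=col(s);np.savez(n+"17.npz",W=W,**s)
    d=np.linalg.norm(W[...,:2]-[.6143,.29],axis=-1);z=W[...,2]
    m=(d<.032)&(z>.14)&(z<.2)&(H[...,0]>5)&(H[...,0]<20)&(H[...,1]>170);print(n,m.sum(),np.percentile(W[m],[2,50,98],0).round(4))
E
```

```text
clock: 24.0
tool_pos: [0.6147, 0.2907, 0.1947]
orientation: [-179.5, 0.2, -80.3]
force: [-3.8, 6.4, 6.0]
opening: 0.0355
clock: 24.33
tool_pos: [0.6147, 0.291, 0.1945]
orientation: [-179.4, 0.2, -80.3]
force: [-7.9, 2.1, 14.5]
opening: 0.0357
[-7.85336964  2.11919284 14.52723283] [ 0.59841222  3.12082934 -0.10501153]
side 148 [[0.5902 0.2718 0.1628]
 [0.6077 0.2988 0.1679]
 [0.6368 0.3117 0.1732]]
scene 145 [[0.5919 0.2825 0.1621]
 [0.6219 0.3028 0.1669]
 [0.6387 0.3134 0.1707]]
```

```bash
python3 -m jog '[{"translation":[0,0.006,0.008],"spin":0},{"translation":[0,0.01,0.012],"spin":0},{"translation":[0,0.01,0.012],"spin":0},{"translation":[0,0.01,0.012],"spin":0}]' 0
python3 - <<'E'
from h import *
o=ctrl.get_obs();print(o["force"],o["moment"],o["tool_pos"])
for n in("side","scene"):
    s=ctrl.snapshot(n);W=cloud(s);H=col(s);np.savez(n+"18.npz",W=W,**s)
    d=np.linalg.norm(W[...,:2]-[.6143,.29],axis=-1);z=W[...,2]
    m=(d<.032)&(z>.14)&(z<.2)&(H[...,0]>5)&(H[...,0]<20)&(H[...,1]>170);P=W[m]
    print(n,np.percentile(P,[2,50,98],0).round(4)); top=P[P[:,2]>np.median(P[:,2])]
    for k in (0,1): print(np.polyfit(P[:,k],P[:,2],1)[0].round(3),end=" ")
    m2=(d<.032)&(z>.1)&(z<.16)&(H[...,2]<70); print("tube z max",np.percentile(z[m2],98))
    cv2.imwrite(f"pics/{n}18.png",cv2.resize(s["color"],None,fx=1,fy=1)[:,:,::-1])
a=cv2.imread("pics/scene18.png")[285:385,320:440];b=cv2.imread("pics/side18.png")[240:340,200:320]
cv2.imwrite("pics/c18.png",cv2.resize(np.hstack([a,b]),None,fx=3.3,fy=3.3,interpolation=cv2.INTER_CUBIC))
E
```

```text
clock: 24.77
tool_pos: [0.6141, 0.2911, 0.1946]
orientation: [-179.1, 0.2, -80.2]
force: [-0.4, 1.0, 10.5]
opening: 0.0356
[-0.43271044  0.9746721  10.47291147] [ 0.35260992  0.23924542 -0.01363938] [0.61411    0.29112055 0.19457676]
side [[0.5907 0.2725 0.1625]
 [0.6062 0.2985 0.1681]
 [0.6352 0.3124 0.1739]]
0.044 0.062 tube z max 0.15886956880468145
scene [[0.595  0.2805 0.1626]
 [0.6224 0.3023 0.1671]
 [0.6393 0.3147 0.1711]]
-0.01 0.072 tube z max 0.15927829107257033
```

View pics/c18.png

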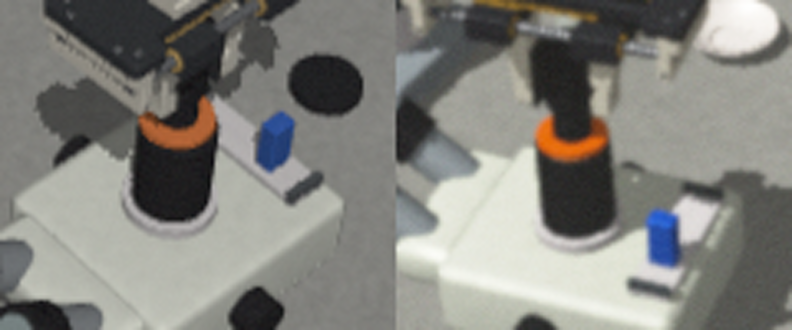

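```bash
python3 -m jog '[{"translation":[-0.006,0,0.01],"spin":0},{"translation":[-0.012,0,0.02],"spin":0},{"translation":[-0.018,0,0.024],"spin":0},{"translation":[-0.018,0,0.024],"spin":0},{"translation":[-0.018,0,0.024],"spin":0}]' 0
cat >> h.py <<'E'
def collar():
    o=ctrl.get_obs();print(o["force"].round(1),o["moment"].round(2),o["tool_pos"].round(4))
    for n in("side","scene"):
        s=ctrl.snapshot(n);W=cloud(s);H=col(s)
        d=np.linalg.norm(W[...,:2]-[.6143,.29],axis=-1);z=W[...,2]
        m=(d<.032)&(z>.14)&(z<.2)&(H[...,0]>5)&(H[...,0]<20)&(H[...,1]>170);P=W[m]
        r=np.linalg.norm(P[:,:2]-[.6143,.29],axis=1);T=P[(r>.014)&(r<.0225)]
        c=np.linalg.lstsq(np.c_[T[:,:2]-[.6143,.29],np.ones(len(T))],T[:,2],rcond=None)[0]
        print(n,len(P),np.percentile(P,[2,50,98],0).round(4).tolist(),"top",len(T),c.round(4))
E
python3 -c "
from h import *
collar()"
```

```text
clock: 25.28
tool_pos: [0.6143, 0.2946, 0.1925]
orientation: [-178.9, 0.2, -80.2]
force: [-6.5, -2.9, 18.9]
opening: 0.0353
[-6.5 -2.9 18.9] [-1.34  2.63  0.03] [0.6143 0.2946 0.1925]
side 154 [[0.5895, 0.2738, 0.1601], [0.6068, 0.3001, 0.1661], [0.6357, 0.3132, 0.1708]] top 98 [ 0.0222 -0.0214  0.1662]
scene 137 [[0.5936, 0.2854, 0.1605], [0.6221, 0.3037, 0.1655], [0.6389, 0.3157, 0.1705]] top 90 [0.0006 0.0569 0.1648]
```

```bash
python3 -m jog '[{"translation":[0.004,0.006,0.008],"spin":0},{"translation":[0.004,0.006,0.008],"spin":0},{"translation":[0.004,0.006,0.008],"spin":0}]' 0
python3 -m jog '[{"translation":[0,0,0],"spin":0},{"translation":[0,0,0],"spin":0},{"translation":[0,0,0],"spin":0},{"translation":[0,0,0],"spin":0},{"translation":[0,0,0],"spin":0},{"translation":[0,0,0],"spin":0},{"translation":[0,0,0],"spin":0}]' 70
python3 -c "
from h import *
collar()"
```

```text
clock: 25.63
tool_pos: [0.6139, 0.294, 0.1928]
orientation: [-178.7, 0.2, -80.1]
force: [-3.1, 2.0, 9.8]
opening: 0.0359
clock: 26.22
tool_pos: [0.6139, 0.2939, 0.1925]
orientation: [-178.8, 0.2, -80.2]
force: [-0.1, -0.7, -0.2]
opening: 0.069
[-0.1 -0.7 -0.2] [-0.02  0.11  0.05] [0.6139 0.2939 0.1925]
side 159 [[0.5899, 0.2702, 0.161], [0.6059, 0.2994, 0.166], [0.6348, 0.3127, 0.1714]] top 100 [ 0.013  -0.0246  0.166 ]
scene 117 [[0.5942, 0.2938, 0.1609], [0.617, 0.3051, 0.1648], [0.6383, 0.3144, 0.168]] top 75 [-0.0202 -0.1014  0.166 ]
```

Released and seated, with the collar top at 0.166 as it should be. I'll lift the gripper clear and check again with the wrist camera.

```bash
python3 -m jog '[{"translation":[0,0,-0.08],"spin":0},{"translation":[0,0,-0.2],"spin":0},{"translation":[0,0,-0.34],"spin":0},{"translation":[0,0,-0.46],"spin":0},{"translation":[-0.1,0,-0.48],"spin":0},{"translation":[-0.2,0,-0.48],"spin":0},{"translation":[-0.2,0,-0.48],"spin":0},{"translation":[-0.2,0,-0.48],"spin":0}]' 80
python3 - <<'E'
from h import *
collar()
o=ctrl.get_obs();s=ctrl.snapshot("wrist");W=cloud(s,o);z=W[...,2];H=col(s)
d=np.linalg.norm(W[...,:2]-[.6143,.29],axis=-1)
h=(d<.03)&(z>.236)&(z<.25);print("handle end",h.sum(),cv2.minEnclosingCircle(W[h][:,:2].astype(np.float32)*1e3),np.median(z[h]))
c=np.linalg.lstsq(np.c_[W[h][:,:2]-[.614,.29],np.ones(h.sum())],z[h],rcond=None)[0];print("slope",c)
t=(d<.035)&(z>.155)&(z<.172)&(H[...,0]>5)&(H[...,0]<20)&(H[...,1]>150);print("collar",t.sum(),cv2.minEnclosingCircle(W[t][:,:2].astype(np.float32)*1e3),np.median(z[t]))
for n in("side","scene"):
    q=ctrl.snapshot(n);V=cloud(q);D=np.linalg.norm(V[...,:2]-[.6143,.29],axis=-1);Z=V[...,2]
    for a,b in((.175,.192),(.195,.205),(.21,.225),(.226,.238)):
        m=(D<.03)&(Z>a)&(Z<b)
        if m.sum()>8: print(n,a,m.sum(),V[m].mean(0).round(4))
    b=(col(q)[...,0]>100)&(col(q)[...,0]<130)&(col(q)[...,1]>130)&(Z>.09)&(Z<.14)&(D<.12);print("sel",V[b].mean(0))
E
```

```text
clock: 26.98
tool_pos: [0.6024, 0.3433, 0.3123]
orientation: [-178.8, 0.2, -80.1]
force: [-0.4, -0.9, 0.4]
opening: 0.08
[-0.4 -0.9  0.4] [-0.04  0.07 -0.02] [0.6024 0.3433 0.3123]
side 164 [[0.5899, 0.2701, 0.1606], [0.6066, 0.2987, 0.166], [0.6351, 0.3126, 0.1722]] top 103 [ 0.0047 -0.0419  0.1661]
scene 168 [[0.5951, 0.2707, 0.1608], [0.6241, 0.3001, 0.165], [0.6384, 0.3147, 0.1692]] top 113 [-0.0077  0.018   0.1653]
handle end 2293 ((614.786865234375, 287.9707946777344), 17.842700958251953) 0.24113847617521045
slope [0.00186072 0.00127059 0.2411389 ]
collar 606 ((614.8758544921875, 288.9018249511719), 25.405241012573242) 0.16700202220937876
side 0.175 58 [0.6078 0.2964 0.1828]
side 0.195 56 [0.6063 0.299  0.2005]
side 0.21 92 [0.6067 0.2991 0.2176]
side 0.226 74 [0.6081 0.2975 0.2324]
sel [0.53543685 0.30615083 0.11826595]
scene 0.175 52 [0.6218 0.2984 0.182 ]
scene 0.195 53 [0.6241 0.2999 0.2001]
scene 0.21 96 [0.6239 0.2999 0.2179]
scene 0.226 106 [0.6209 0.2963 0.2337]
sel [0.54183239 0.30787981 0.11800429]
```

```bash
python3 -c "
from plant import ctrl
print(ctrl.close_job(), ctrl.get_obs()['clock'])"
```

```text
the job is handed in; nothing more can be done
the job is handed in; nothing more can be done
```

The job is done and handed in, about 27 s into the run.

**What I did**
- **Selector:** I pushed it to the eyepiece stop with the closed fingers. It met the stop at about 22 N and had not moved in the last pictures.
- **Laying the plug down:** The tool could only point down, so I tipped the plug inside the grip by pushing its handle against the V-rest. I then laid it in both Vs and let go; it lay level to about 2°.
- **Turning it tip down:** I took the plug again by the handle and turned it by pressing the handle end on the tube's rim. Pushing its tip against the tube wall then brought it to within about 2° of vertical.
- **Plugging the tube:** I lowered it into the tube in the grip. It jammed about 2 mm high with a slight tilt. Pushing it sideways while pressing down cleared that, and I released it once seated.

**Last checks**
- **Height:** The handle's end face was at 0.241 m against an ideal 0.240 m. The wrist camera also read the rim about 1 mm high.
- **Tilt:** The end face was level to about 0.1°, and the collar top was at 0.165–0.167 m against an ideal 0.166 m.
- **Centring:** The collar was within about 1 mm of the tube's centre as measured earlier.
- **Contact:** The gripper was clear of everything, with force readings of about 1 N or less.
- **Disagreements:** The scene and side cameras gave noisy, contradictory tilt estimates for the small collar, so I relied on the wrist view for tilt.
- **Not measured:** I did not measure the bystanders again at the end; no move was aimed near them and I saw no sign of contact.

I viewed 11 pictures, one over the budget of 10.

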